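# Reseat the tray of the wide label printer

### The arm

A 6-joint arm with a two-finger parallel gripper is mounted at the origin on the work surface. World frame = base frame: x ahead of the robot, y to its left, z up, the work surface at z = 0. Lengths are in mm, angles in rad, forces in N, time in s.
With the tool pointing down it reaches from about 325 to 750 mm from the base axis. Payload 7.6 kg.
Tool frame: the origin (TCP) lies midway between the tips of the shut fingers; the grasp point (between the pads) lies 19 mm behind it; z points along the fingers, y is the line along which they close (so a half turn about z gives the same grasp; the last joint's range is limited). The gripper opens to 85 mm and grips with 20 to 120 N. Pads are 22 mm wide; open, the fingers measure 114 mm over their backs; the gripper's body (76 mm by 85 mm) begins 54 mm behind the grasp point. The pads swing forward as they close: fully open they stand 13 mm farther back than shut.
Start: joints at [-1.171, 0.052, 1.401, -0, 1.689, -0.07], TCP at [237.698, -468.13, 231.323] pointing down, gripper open.
Joint ranges: [-2.9, 2.9], [-0.91, 2.17], [0.12, 2.37], [-1.06, 4.2], [0.26, 2.73], [-2.93, 2.93]. Speed limits (rad/s): [2.57, 2.57, 3.01, 3.14, 3.14, 3.14].

### API

Orientations are given as a unit quaternion [w, x, y, z].
In Python, from rig import sense, read_camera, camera_params, sign_off gives the robot as it stands.
- The arm moves only by the shell command python3 -m handwheel 'ROWS' [OPENING] [FORCE]. ROWS is JSON, a list that holds one entry, the list of rows, each a list of 6 numbers: the shift along the world's x, y, z scaled (see below), then the turn, a rotation vector about the world's x, y, z scaled (see below). A call has 1 to 5 rows; each row shifts and turns the commanded pose from where the row before left it; what a row does not reach is not made up. The controller multiplies each number of a shift by 300 mm and each number of a turn by 45 degrees. A row lasts 1/8 s, in which the tool goes at most 62.5 mm and 10.7 degrees, less where a joint would pass 70% of its speed; a pose out of reach is approached as far as the arm can. A call with a number of a shift or a turn outside -1 to 1 is refused whole. A call with a gripper value outside its range is refused whole. OPENING is the opening, from 0 (shut) to 1 (fully open), set as the call begins (- or left out, the last holds). The fingers move at their own pace and stop on an object; FORCE is the grip in N (left out, the last holds). Time passes only in rows, so rows that do not move let the fingers close. It gives the time, the measured TCP pose, the force, the opening and the grip force at its end, in the units of the state.
- sense(): the state, without advancing time (a new reading comes with each control period).
- read_camera(name): name is "scene" or "top" or "wrist"; returns (picture, depth): 400x640x3 uint8, red, green, blue; 400x640 float32, mm along the optical axis (not along the pixel's ray), 0 where there is no reading.
- camera_params(name): a dict with "fx", "fy", "cx", "cy" (pixels), "cam_to_world" (4x4, takes a point from camera to world coordinates); the wrist camera has in their place "T_tool_cam" (4x4, takes a point from camera to tool coordinates, whose origin is the TCP and whose axes are the flange's). Camera axes: x right, y down, z forward; pixel columns grow to the right and rows downward; lengths in mm; the calibration is good to about 2 mm. A picture is of the moment at which its call begins: read the wrist's pose just before it. camera_params takes no time and is no camera call.
- sign_off(): hands the job in; it is judged then, once.
The state is a dict: "time_s": time; "joints": joint angles; "joint_vel": joint speeds; "tau": joint torques, N m; "ee_pos": TCP position; "orientation": TCP orientation; "contact_force": force on the tool from outside, world axes, zero at the start; "ft_torque": the same for the moment, N m; "grip_width": finger opening in mm; "gripper_force": force on a finger pad.
Only numpy, scipy, OpenCV 4.12 (cv2) and the standard library are available. Lean on these libraries where they do the work, as an engineer would, in place of code of your own. Each camera call takes 0.05 s, during which the arm holds its last target. There are 200 camera calls.

### The job

Two label printers stand on the book-cataloguing desk, and the wide one reports that its label tray is not seated. Press the wide printer's release key so that its tray pops out, then push that tray fully home until it clicks and stays shut. Leave the narrow printer's tray shut.

Things in the scene. Friction and masses are not known exactly. Their poses are not given: they have to be found in the camera images.
- wide_release_top (a point): Centre of the key's top on the WIDE printer, a fixed white box 210 mm wide, 210 deep, 85 high, front towards the robot. Key: grey bar 54 mm wide x 26 deep, top 99 mm above the desk, in mid-width, 60 mm behind the housing front. x points from printer front to back, z up. Goes down 8 mm on a spring (1.5 N to 5 N), unlatches by 6 mm, comes up when let go.
- wide_tray_front (a point): Centre of the outer face of the wide printer's tray front, 48 mm above the desk; moves with the tray. The face is an upright white plate 170 mm wide, 60 mm high (18 to 78 mm above the desk), 14 mm thick, no handle; with the tray home it stands 20 mm ahead of the housing. Its x axis points level into the printer, the way to push; z up.
- wide_tray (a joint): How far the wide printer's tray is out, m: 0 latched shut (the start), 0.060 fully out. Unlatched, a spring drives it out in about 0.5 s (6 N shut, 3 N out). Pushing in takes up to about 12 N over the last 20 mm; the latch snaps in just past 0. It can be pushed on to a hard stop at -0.008 and returns to 0 when let go; pushed less than to 0, it pops out again.
- narrow_tray (a joint): The same for the other, NARROW printer: same height, depth, layout and key size, but 130 mm wide with a tray front 90 mm wide. Latched shut at 0; it is to stay so. The printers stand side by side, either one on the left, each turned up to 15 degrees.

How it is judged (in metres and radians):
On the way, in this order (a step that is already met when the one before it is completed fails the run):
1. the wide printer's tray has popped out (at least 45 mm) (value of joint wide_tray above 0.045 m), for 0.2 s.
2. the wide printer's tray is pushed home (value of joint wide_tray below 0.004 m), for 0.2 s.
At the end, for the whole second after the job is handed in: The wide printer's tray is latched home (within 4 mm of its shut place, held there by its latch with the robot away), and the narrow printer's tray is shut (within 4 mm) (value of joint wide_tray between -0.004 and 0.004 m and value of joint narrow_tray below 0.004 m); the robot touches nothing.
It fails at once if the narrow printer's tray comes out by more than 10 mm (value of joint narrow_tray above 0.01 m).
It also fails if it takes over 38 s, if anything falls off the work surface, if the arm or the gripper's body presses on something with over 40 N, if the wrist force passes 120 N, or if a joint passes its speed limit or range.

## Working session

There is one attempt and no reset: what is moved stays moved. The work goes in short steps, Python scripts to look and compute and a shell command to move; the robot and the scene stay as the last step left them, time stands still between calls to the robot, and variables do not carry over. Pictures are saved under pics/ and viewed, at most 10 in all, crops included, and the job is handed in when it is done.

```bash
mkdir -p pics
python3 - <<'E'
from rig import *
import cv2,numpy as np
s=sense();print(s['time_s'],s['ee_pos'],s['orientation'],s['grip_width'])
for n in("top","scene"):
    im,d=read_camera(n);np.savez(f"pics/{n}.npz",im=im,d=d);cv2.imwrite(f"pics/{n}1.png",im[:,:,::-1]);print(camera_params(n))
E
```

```text
0.0 [ 237.5704118  -467.83345321  230.46795987] [-7.73666578e-04  9.72541419e-01  2.32728541e-01 -1.30590132e-04] 85.28282588432347
{'fx': 411.3680489064571, 'fy': 411.3680489064571, 'cx': 314.48590381967057, 'cy': 199.26647836423732, 'cam_to_world': array([[-2.50728354e-02, -9.85941711e-01,  1.65197746e-01,
         5.20299938e+02],
       [-9.99388539e-01,  2.87491974e-02,  1.99005658e-02,
        -3.02241716e+01],
       [-2.43701005e-02, -1.64597770e-01, -9.86059670e-01,
         8.28681957e+02],
       [ 0.00000000e+00,  0.00000000e+00,  0.00000000e+00,
         1.00000000e+00]])}
{'fx': 364.4958618637781, 'fy': 364.4958618637781, 'cx': 321.42480782521085, 'cy': 202.1820595600852, 'cam_to_world': array([[-4.45204276e-01,  7.57953883e-01, -4.76758916e-01,
         9.46062181e+02],
       [ 8.95397762e-01,  3.72389259e-01, -2.44108760e-01,
         1.48704786e+02],
       [-7.48328353e-03, -5.35567130e-01, -8.44459501e-01,
         6.76535213e+02],
       [ 0.00000000e+00,  0.00000000e+00,  0.00000000e+00,
         1.00000000e+00]])}
```

View pics/top1.png

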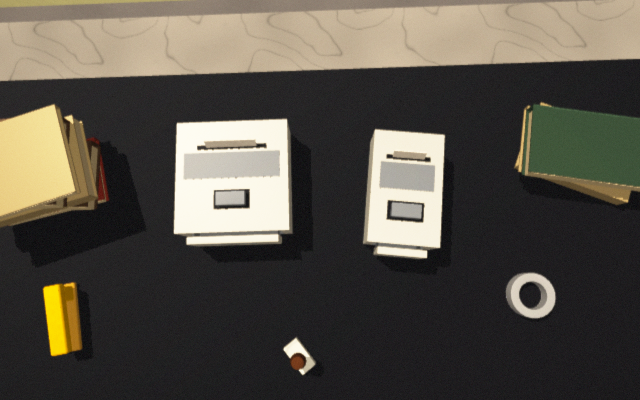

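View pics/scene1.png

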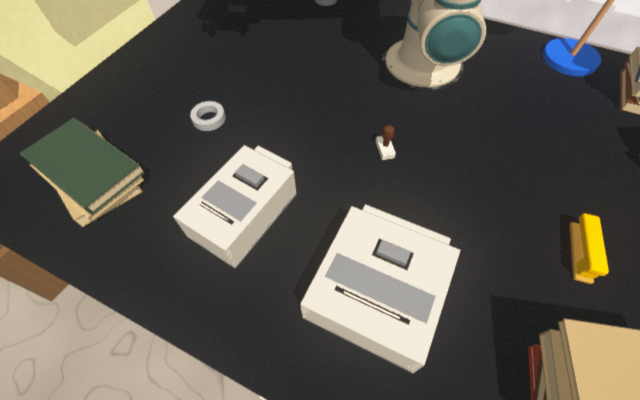

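The top view shows the wide printer on the left: housing corners are about (178,122), (289,120), (291,233) and (175,234), its key is at (231,198), and its tray edge runs (187–281, 240). The narrow printer is at about (405,190). The scene view agrees, with the wide key at (393,253).

```bash
cat > h.py <<'E'
import numpy as np,cv2
from rig import *
def cast(n,px,z):
    p=camera_params(n);T=p['cam_to_world'];px=np.atleast_2d(px).astype(float)
    r=np.c_[(px[:,0]-p['cx'])/p['fx'],(px[:,1]-p['cy'])/p['fy'],np.ones(len(px))]@T[:3,:3].T
    return T[:3,3]+r*((z-T[2,3])/r[:,2])[:,None]
E
python3 - <<'E'
from h import *
def rect(m,z,n,lab):
    cs,_=cv2.findContours(m,cv2.RETR_EXTERNAL,cv2.CHAIN_APPROX_NONE)
    c=max(cs,key=cv2.contourArea).reshape(-1,2)
    w=cast(n,c,z)[:,:2].astype(np.float32);r=cv2.minAreaRect(w);print(n,lab,np.round(r[0],1),np.round(r[1],1),round(r[2],2),cv2.contourArea(c))
for n,box,kb in(("top",(165,110,300,260),(217,190,246,207)),("scene",(300,200,470,365),(376,240,412,266))):
    f=np.load(f"pics/{n}.npz");im=f['im'].astype(int);m0=im.min(2);sat=im.max(2)-m0
    def sub(m,b):
        o=np.zeros(m.shape,np.uint8);o[b[1]:b[3],b[0]:b[2]]=m[b[1]:b[3],b[0]:b[2]]*255;return o
    p=camera_params(n);T=p['cam_to_world'];v,u=np.mgrid[:400,:640];d=f['d']
    P=np.stack([(u-p['cx'])/p['fx']*d,(v-p['cy'])/p['fy']*d,d],-1)@T[:3,:3].T+T[:3,3]
    Z=P[...,2]
    k=sub((m0>85)&(m0<200)&(Z>90),kb);rect(k,99,n,'key');print('key z',np.median(Z[k>0]),np.median(P[k>0],0))
    h=sub((Z>81.5)&(Z<93),box);rect(h,85,n,'housing z>81.5')
    t=sub((m0>110)&(Z>70)&(Z<81),box);rect(cv2.morphologyEx(t,cv2.MORPH_OPEN,np.ones((3,3))),78,n,'tray top')
E
```

```text
top key [650.2 136.3] [25.7 49.2] 0.75 350.5
key z 100.18923216211158 [649.51445833 135.63132201 100.18923216]
top housing z>81.5 [695.  138.6] [210.9 210.8] 0.28 12253.0
top tray top [576.5 124.9] [ 13.9 114. ] 0.26 334.0
scene key [656.3 137.9] [53.5 29.3] 89.98 435.5
key z 97.60917960403879 [656.20235472 138.5503614   97.6091796 ]
scene housing z>81.5 [699.3 138.1] [210.3 209.5] 0.34 14531.0
scene tray top [582.4 137.6] [ 15.2 168.6] 0.38 546.5
```

Both views agree: the wide printer's key is at about (652, 137, 99), its yaw is about 0.3°, and the tray face is at x≈572. These match the given sizes. I'll move above the key with the fingers shut.

```bash
python3 -m handwheel '[[[0.115,0.168,0,0,0,-0.2],[0.115,0.168,0,0,0,-0.2],[0.115,0.168,0,0,0,-0.2],[0.115,0.168,0,0,0,0],[0.115,0.168,0,0,0,0]]]' 0 60
python3 -m handwheel '[[[0.115,0.168,0,0,0,0],[0.115,0.168,0,0,0,0],[0.115,0.168,0,0,0,0],[0.115,0.168,0,0,0,0],[0.115,0.168,0,0,0,0]]]'
python3 -m handwheel '[[[0.115,0.168,0,0,0,0],[0.115,0.168,0,0,0,0],[0,0,-0.15,0,0,0],[0,0,-0.15,0,0,0],[0,0,0,0,0,0]]]'
```

```text
time_s: 0.72
ee_pos: [410.1, -215.5, 231.1]
orientation: [-0.0, 1.0, 0.001, -0.0]
contact_force: [-0.1, 0.1, 0.8]
grip_width: 0.0
gripper_force: 0.0
time_s: 1.35
ee_pos: [582.7, 36.5, 230.9]
orientation: [0.0, 1.0, 0.001, -0.0]
contact_force: [0.5, -0.5, -0.1]
grip_width: 0.1
gripper_force: 0.0
time_s: 1.98
ee_pos: [648.6, 135.2, 135.9]
orientation: [0.001, 1.0, 0.001, -0.005]
contact_force: [0.8, -0.6, -0.1]
grip_width: 0.0
gripper_force: 0.0
```

```bash
python3 -m handwheel '[[[0,0,-0.1,0,0,0],[0,0,-0.02,0,0,0],[0,0,0,0,0,0]]]'
```

```text
time_s: 2.35
ee_pos: [651.4, 135.4, 106.9]
orientation: [-0.0, 1.0, 0.001, 0.001]
contact_force: [0.4, 0.0, 0.1]
grip_width: 0.3
gripper_force: 0.0
```

```bash
python3 -m handwheel '[[[0,0,-0.025,0,0,0],[0,0,-0.013,0,0,0],[0,0,-0.01,0,0,0],[0,0,0,0,0,0]]]'
```

```text
time_s: 2.85
ee_pos: [651.6, 135.5, 91.6]
orientation: [-0.0, 1.0, 0.001, 0.001]
contact_force: [3.0, -0.1, 4.4]
grip_width: -0.1
gripper_force: 2.2
```

```bash
python3 -m handwheel '[[[0,0,0.1,0,0,0],[0,0,0.15,0,0,0],[0,0,0.15,0,0,0],[0,0,0,0,0,0],[0,0,0,0,0,0]]]'
python3 - <<'E'
from h import *
for n in("top","scene"):
    im,d=read_camera(n);cv2.imwrite(f"pics/{n}2.png",im[:,:,::-1])
E
```

```text
time_s: 3.48
ee_pos: [650.4, 135.4, 209.4]
orientation: [0.0, 1.0, 0.001, -0.001]
contact_force: [0.6, -0.6, -0.4]
grip_width: -0.0
gripper_force: 0.0
```

View pics/top2.png

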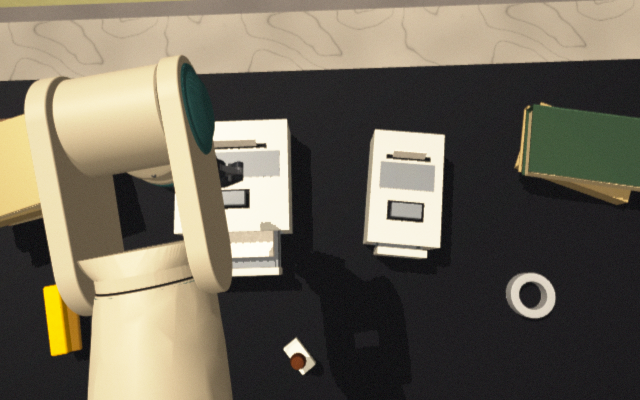

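View pics/scene2.png

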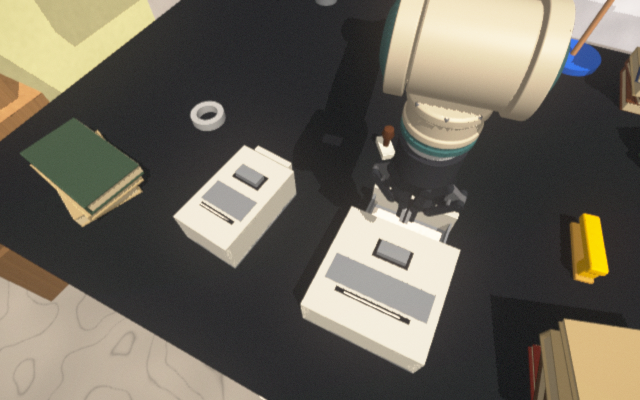

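The tray is out: its edge is now at about row 271 in the top view, and the narrow tray is still shut. I'll move in front of the tray, then down.

```bash
python3 -m handwheel '[[[-0.2,0.002,0,0,0,0],[-0.2,0.002,0,0,0,0],[-0.2,0,0,0,0,0],[0,0,-0.2,0,0,0],[0,0,-0.2,0,0,0]]]'
python3 -m handwheel '[[[0,0,-0.147,0,0,0],[0,0,0,0,0,0]]]'
```

```text
time_s: 4.2
ee_pos: [470.2, 136.7, 89.7]
orientation: [-0.0, 1.0, 0.001, 0.001]
contact_force: [0.6, -0.2, 0.2]
grip_width: 0.0
gripper_force: 0.0
time_s: 4.45
ee_pos: [467.5, 135.9, 42.5]
orientation: [0.001, 1.0, 0.001, -0.005]
contact_force: [0.1, 0.1, 0.5]
grip_width: 0.1
gripper_force: 0.0
```

```bash
python3 -m handwheel '[[[0.06,0,0,0,0,0],[0.06,0,0,0,0,0],[0.05,0,0,0,0,0],[0.05,0,0,0,0,0],[0,0,0,0,0,0]]]'
python3 -m handwheel '[[[0.03,0,0,0,0,0],[0.02,0,0,0,0,0],[0.02,0,0,0,0,0],[0,0,0,0,0,0]]]'
```

```text
time_s: 5.08
ee_pos: [537.6, 136.9, 48.6]
orientation: [-0.0, 1.0, 0.001, 0.0]
contact_force: [-4.6, 0.1, 2.8]
grip_width: 0.2
gripper_force: 2.2
time_s: 5.58
ee_pos: [557.9, 137.0, 48.2]
orientation: [-0.0, 1.0, 0.001, 0.0]
contact_force: [-3.5, 1.5, 3.3]
grip_width: -0.2
gripper_force: 2.0
```

```bash
python3 -m handwheel '[[[0.01,0,0,0,0,0],[0,0,0,0,0,0]]]';python3 -m handwheel '[[[0.01,0,0,0,0,0],[0,0,0,0,0,0]]]';python3 -m handwheel '[[[0.01,0,0,0,0,0],[0,0,0,0,0,0]]]'
```

```text
time_s: 5.82
ee_pos: [560.7, 137.0, 48.0]
orientation: [-0.0, 1.0, 0.001, 0.0]
contact_force: [-5.2, 1.3, 4.0]
grip_width: -0.3
gripper_force: 2.8
time_s: 6.08
ee_pos: [563.7, 137.0, 48.0]
orientation: [-0.0, 1.0, 0.001, -0.0]
contact_force: [-5.4, 1.0, 5.0]
grip_width: -0.2
gripper_force: 2.9
time_s: 6.32
ee_pos: [566.6, 137.0, 47.9]
orientation: [-0.0, 1.0, 0.001, -0.0]
contact_force: [-5.0, 1.1, 4.0]
grip_width: 0.0
gripper_force: 3.0
```

```bash
for i in 1; do python3 -m handwheel '[[[0.01,0,0,0,0,0],[0,0,0,0,0,0]]]';python3 -m handwheel '[[[0.01,0,0,0,0,0],[0,0,0,0,0,0]]]'; done
python3 - <<'E'
from h import *
im,d=read_camera("scene");cv2.imwrite("pics/s3.png",cv2.resize(im[150:390,270:500,::-1],None,fx=2.4,fy=2.4))
E
```

```text
time_s: 6.58
ee_pos: [568.4, 137.0, 47.9]
orientation: [-0.0, 1.0, 0.001, -0.002]
contact_force: [-13.0, 0.2, 8.3]
grip_width: -0.0
gripper_force: 6.5
time_s: 6.82
ee_pos: [568.4, 137.0, 47.9]
orientation: [0.0, 1.0, 0.002, -0.006]
contact_force: [-31.1, -1.3, 18.5]
grip_width: 0.1
gripper_force: 15.6
```

View pics/s3.png

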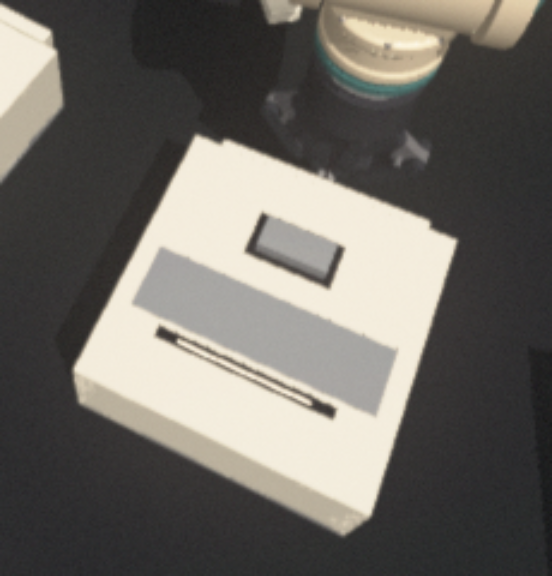

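The tray is pushed in to its hard stop: 31 N at x 568.4, 8 mm past the expected home position. I'll back away and check that the latch holds.

```bash
python3 -m handwheel '[[[-0.03,0,0,0,0,0],[-0.06,0,0,0,0,0],[-0.12,0,0,0,0,0],[-0.12,0,0,0,0,0],[0,0,0,0,0,0]]]'
python3 -m handwheel '[[[0,-0.2,0.1,0,0,0],[0,-0.2,0.1,0,0,0],[0,-0.2,0.1,0,0,0],[0,-0.2,0.1,0,0,0],[0,0,0,0,0,0]]]'
python3 - <<'E'
from h import *
im,d=read_camera("top");cv2.imwrite("pics/t4.png",im[:,:,::-1]);print(sense()['contact_force'])
E
```

```text
time_s: 7.5
ee_pos: [472.5, 136.6, 47.2]
orientation: [0.0, 1.0, 0.001, 0.0]
contact_force: [0.6, -0.2, 0.5]
grip_width: -0.3
gripper_force: 0.0
time_s: 8.12
ee_pos: [475.7, -91.0, 162.3]
orientation: [0.001, 1.0, -0.002, 0.004]
contact_force: [1.1, 0.8, -0.3]
grip_width: 0.2
gripper_force: 0.0
[-0.95108991  0.05338879  0.91833065]
```

View pics/t4.png

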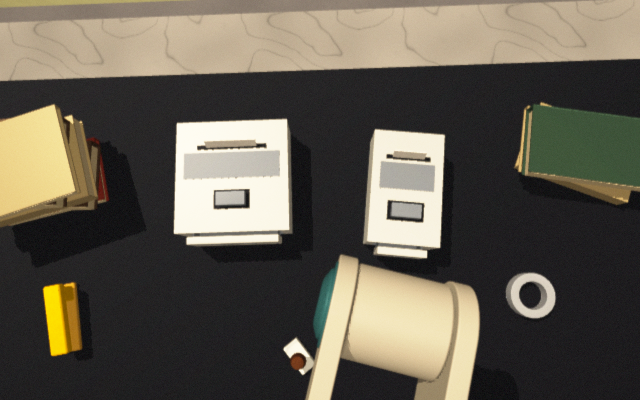

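The wide tray's edge is back at row 240, as at the start. The narrow tray is shut and the robot is clear of everything.

```bash
python3 -c "
from rig import *
print(sign_off())"
```

```text
the job is handed in; nothing more can be done
None
```

I pressed the wide printer's release key and its tray popped out. I then pushed the tray home to its hard stop, and the last camera view shows it staying shut with the robot clear and the narrow tray still shut. I handed the job in at about 8 s of the 38 s allowed; the hand-in returned no verdict.

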